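# Find and mark the tight spot of a linear slide, back off and clamp

## Task

The bench slide binds somewhere along its rail and we need the place marked: push the saddle by its knob post gently along the rail towards the sliding tell-tale, carrying the tell-tale ahead of it, until you clearly feel the saddle bind, without forcing it into the tight spot. Then draw the saddle back about 20 mm, leaving the tell-tale where it stopped, and throw the saddle's clamp lever right over to its other side. Do not touch the tell-tale with the fingers, and leave the tools lying round the slide where they are.

Things in the scene. Friction and masses are not known exactly. Their poses are not given: they have to be found in the camera images.
- slide_base: Linear slide fixed to the bench: dark foot plate 420x90 mm, aluminium rail with its top 34 mm above the bench, end blocks 54 mm high. Origin under its middle, at bench height. Axes, the same for every entry of the slide: y along the rail, the way the saddle is to be pushed (towards the tell-tale, roughly to the robot's left); x level across the rail (roughly away from the robot); z up.
- saddle_knob (a point): Grip point on the axis of the upright black knob post (24 mm diameter, 50 mm high) on the saddle; 28 mm above the saddle's top, 22 mm below the post's top, 82 mm above the bench. The saddle is a steel block 80 mm across the rail and 120 mm along it, its top 54 mm above the bench; the post stands 25 mm from its trailing end.
- saddle_front (a point): Middle of the saddle's leading end face, 95 mm further along y than the knob post's axis and 38 mm lower than saddle_knob.
- clamp_pivot (a point): Hinge axis of the clamp lever on the saddle, 70 mm further along y than the knob post's axis, 14 mm above the saddle's top. The cheeks that carry it are 24 mm across the rail, 29 mm along it and reach 9 mm above the axis. The lever is a round black soft grip 14 mm thick; its end is 66 mm from the axis.
- clamp_lever (a joint): Angle of the clamp lever (rad), swinging in the plane across the rail. 0 = open, leaning 25 degrees from upright to the -x side (towards the robot); 0.436 = upright; 1.396 = clamped, at its stop 55 degrees over to the +x side. It starts at 0 to 0.12, needs about 0.06 N m and stays where it is left.
- saddle (a joint): Saddle's position along the rail (m), growing along y; travel 0 to 0.235, starts at 0 to 0.03. It runs with 2.5 N of drag, 0.8 N more while it carries the tell-tale, and stays where it is left (thrown over, the clamp does not add drag in this scene). The tight spot is hidden: it is met with the saddle somewhere between 0.095 and 0.205.
- tight_spot (a joint): How far the saddle is wedged into the tight spot (m): 0 while it runs free. Resistance rises by 8 N per mm on top of the drag: 4 N (0.5 mm) or more above the drag is a clear bind, 24 N (3 mm) is already forced. The reading is as noisy as the others, too coarse to steer by, and does not tell where the tight spot is.
- tag_back (a point): Middle of the tell-tale's face that looks at the saddle. saddle_front and tag_back are at one height; their distance along y is the gap between saddle and tell-tale, 0 when they touch.
- telltale: Tell-tale, a dark steel rider that straddles the rail ahead of the saddle, 12 mm along the rail, 68 mm across, with a flag that stands 30 mm above the rail (64 mm above the bench). It only slides along the rail, when the saddle's end pushes it, and stays where it is left. Its origin is on the rail's top at the face that looks at the saddle.
- spanner: Bystander, to be left alone: open/ring spanner, 149x26x8 mm, lying on the bench, close beside the slide; origin under its centre.
- nut: Bystander, to be left alone: large steel nut, 24x27x13 mm, close beside the slide; origin under its centre.
- carton: Bystander, to be left alone: small white and grey carton, 50x76x26 mm, close beside the slide; origin under its centre.
- tin: Bystander, to be left alone: round tin, 66 mm wide, 26 mm high, close beside the slide; origin under its centre.
- offcut: Bystander, to be left alone: flat steel offcut, 125x40x10 mm, close beside the slide; origin under its centre.

How it is judged:
By the outcome, as a careful person would: the job done as asked, in the order asked, and still so for the second after the job is handed in, with the robot touching nothing.
It also fails if it takes over 59 s, if anything falls off the work surface, if the arm or the gripper's body presses on something with over 40 N, if the wrist force passes 120 N, or if a joint passes its speed limit or range.

## Robot

A 7-joint arm with a two-finger parallel gripper is mounted at the origin on a cart in front of the work surface, level with it; the furniture and walls round the work are solid. World frame = base frame: x ahead of the robot, y to its left, z up, the work surface at z = 0. Lengths are in m, angles in rad, forces in N, time in s.
With the tool pointing down it reaches from about 0.4 to 0.85 m from the base axis. Payload 10.4 kg.
Tool frame: the origin (TCP) lies between the finger pads; the fingertips stand 11 mm ahead of it and the grasp point (between the pads) lies 8 mm behind it; x points along the fingers, y is the direction in which the jaws open and shut, and the axes are right-handed (so a half turn about x gives the same grasp; the last joint's range is limited). The gripper opens to 87 mm and grips with 3 to 60 N. Pads are 19 mm wide; open, the fingers measure 117 mm over their backs; the gripper's body (75 mm by 190 mm) begins 51 mm behind the grasp point.
Start: joints at [1.314, 0.332, -0.065, 1.46, 0.022, 1.35, -0.088], TCP at [0.145, -0.608, 0.234] pointing down, gripper open.
Joint ranges: [-2.6, 2.6], [-0.5, 2.12], [-1.47, 1.34], [0.16, 2.42], [-1.27, 4.41], [0.06, 2.06], [-2.6, 2.6]. Speed limits (rad/s): [2.22, 2.22, 2.79, 2.79, 3.14, 3.14, 3.14].

## Interface

Orientations are given as a unit quaternion [x, y, z, w].
In Python, from bench import r, cams, ticket gives the robot as it stands. The module is installed in compiled form; this text tells all that it offers.
- The arm moves only by the tool drive_tool, never from a script. Its argument "moves" is text: rows parted by semicolons, each of 5 numbers parted by spaces: the shift along the world's x, y, z in m, then the turn about the world's z in degrees, then the closure, from 0 (fully open) to 1 (shut). In form: x y z twist grip; .... A call has 1 to 20 rows; each row shifts and turns the commanded pose from where the row before left it; what a row does not reach is not made up. A row lasts 1/8 s, in which the tool goes at most 62.5 mm and 10.7 degrees, less where a joint would pass 70% of its speed; a pose out of reach is approached as far as the arm can. A call is refused whole if a number of a shift passes 0.0625 or a number of a turn 10.7, either way. A call with a gripper value outside its range is refused whole. The fingers move at their own pace and stop on an object; "newtons" is the grip in N (left out, the last holds). Time passes only in rows, so rows that do not move let the fingers close. It gives the time, the measured TCP pose, the force and the opening at its end, in the units of the state.
- r.read_state(): the state, without advancing time (a new reading comes with each control period).
- cams.camera(name): name is "scene" or "top"; returns a dict with "color" (480x640x3 uint8, red, green, blue), "fx", "fy", "cx", "cy" (pixels), "extrinsics" (4x4, takes a point from camera to world coordinates). Camera axes: x right, y down, z forward; pixel columns grow to the right and rows downward; lengths in m; the calibration is good to about 2 mm. A picture is of the moment at which its call begins. There is no depth.
- ticket.close_job(): hands the job in, once; it reports no verdict.
The state is a dict: "time": time; "joint_positions": joint angles; "joint_vel": joint speeds; "joint_torque": joint torques, N m; "ee_pos": TCP position; "eef_rot": TCP orientation; "ft_force": force on the tool from outside, world axes, zero at the start; "torque": the same for the moment, N m; "width": finger opening in m.
Only numpy, scipy, OpenCV 4.12 (cv2) and the standard library are available. Lean on these libraries where they do the work, as an engineer would, in place of code of your own. Each camera call takes 0.05 s, during which the arm holds its last target.

## Working session

There is one attempt and no reset: what is moved stays moved. The work goes in short steps, Python scripts to look and compute and a tool call to move; the robot and the scene stay as the last step left them, time stands still between calls to the robot, and variables do not carry over. Pictures are saved under pics/ and viewed, and the job is handed in when it is done.

Besides the shell and the picture viewer there is one more tool, called after "Call:" in YAML: its name, and indented under it one key for each argument. drive_tool: Moves the arm, as the interface text tells. Its arguments: {"type":"object","properties":{"moves":{"type":"string"},"newtons":{"type":"number"}},"required":["moves"]}

```bash
mkdir -p pics; cat > h.py <<'E'
import numpy as np, cv2
from bench import r, cams, ticket
def snap(n,name):
    c=cams.camera(n); cv2.imwrite(f'pics/{name}.png',c['color'][:,:,::-1]); np.savez(f'pics/{name}.npz',**c); return c
def crop(name,x0,y0,x1,y1,out):
    i=cv2.imread(f'pics/{name}.png')[y0:y1,x0:x1]; s=min(800/(x1-x0),600/(y1-y0))
    cv2.imwrite(f'pics/{out}.png',cv2.resize(i,None,fx=s,fy=s,interpolation=cv2.INTER_CUBIC)); print('scale',s)
def ray(name,u,v,z):
    c=np.load(f'pics/{name}.npz'); E=c['extrinsics']; d=E[:3,:3]@np.array([(u-c['cx'])/c['fx'],(v-c['cy'])/c['fy'],1]); o=E[:3,3]
    return o+d*(z-o[2])/d[2]
def proj(name,p):
    c=np.load(f'pics/{name}.npz'); E=c['extrinsics']; q=E[:3,:3].T@(np.array(p)-E[:3,3]); return c['fx']*q[0]/q[2]+c['cx'],c['fy']*q[1]/q[2]+c['cy']
E
python3 - <<'E'
from h import *
for n in('scene','top'):
    c=snap(n,n+'0'); print(n,c['fx'],c['extrinsics'].round(3).tolist())
print(r.read_state())
E
```

```text
scene 459.12784141762296 [[0.872, -0.231, 0.431, 0.157], [-0.489, -0.406, 0.772, -0.578], [-0.003, -0.884, -0.467, 0.474], [0.0, 0.0, 0.0, 1.0]]
top 621.5677787568363 [[-0.027, -0.998, 0.059, 0.462], [-0.999, 0.028, 0.022, 0.061], [-0.024, -0.058, -0.998, 1.37], [0.0, 0.0, 0.0, 1.0]]
{'time': 0.1, 'joint_positions': array([ 1.31445363,  0.33282368, -0.06470262,  1.46081677,  0.0215759 ,
        1.34988501, -0.08851079]), 'joint_vel': array([-1.64818028e-04, -4.44076911e-04,  4.16249193e-05, -3.61010080e-03,
       -8.59154823e-04, -3.40450834e-04,  6.36339149e-04]), 'joint_torque': array([ 1.07742184e-03, -6.24548507e+01,  2.43781786e-02, -3.90717065e+01,
       -6.15378865e-02,  3.66410811e-02,  9.31879981e-05]), 'ee_pos': array([ 0.14469829, -0.6076991 ,  0.23284348]), 'eef_rot': array([-0.70222148, -0.08288782,  0.7023441 , -0.08202053]), 'ft_force': array([ 0.24472765, -0.28421552,  0.23018092]), 'torque': array([-0.0553443 , -0.00043476, -0.01322975]), 'width': 0.0868235290670254}
```

View pics/scene0.png

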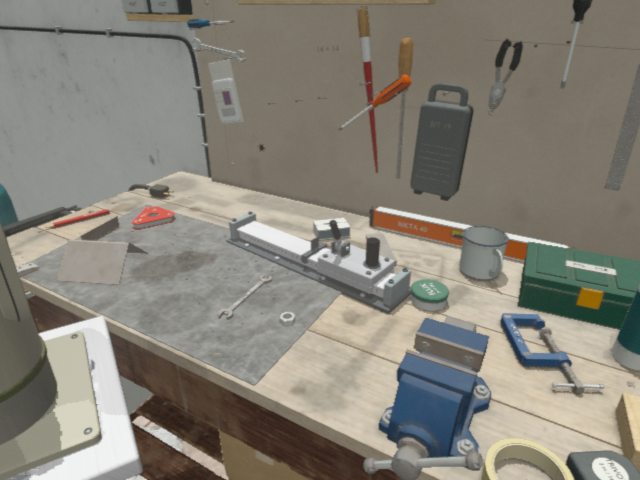

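View pics/top0.png

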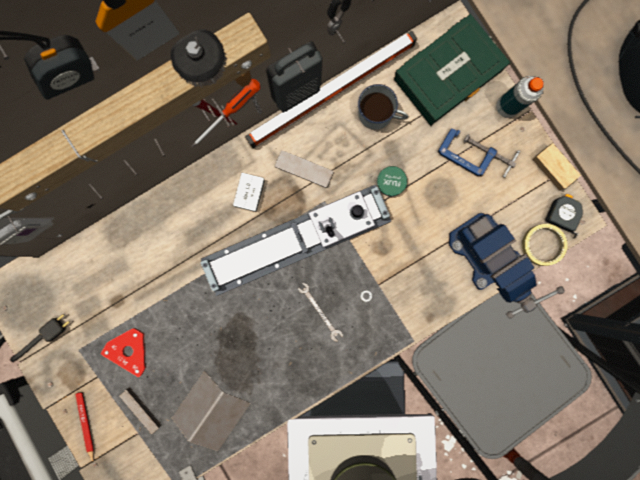

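The scene view shows the slide mid-bench. In the top view it runs from about (205,275) to (385,205), with the post near (357,212) and the lever near (328,230).

```bash
python3 - <<'E'
from h import *
crop('top0',190,160,420,330,'c1'); crop('scene0',220,190,460,330,'c2')
E
```

```text
scale 3.4782608695652173
scale 3.3333333333333335
```

View pics/c1.png

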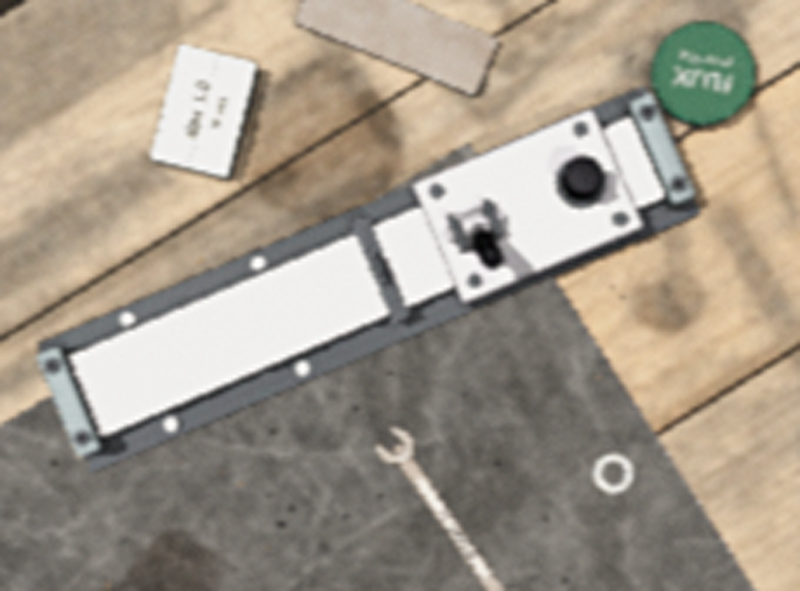

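View pics/c2.png

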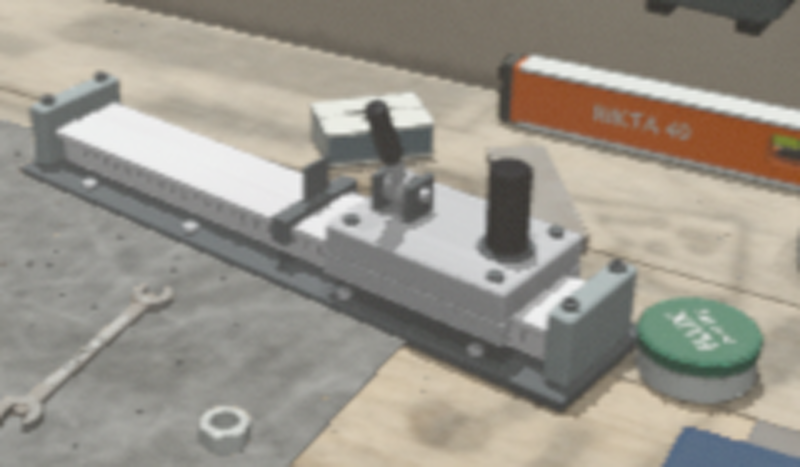

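The top crop shows the post top at about (581,178), the saddle corners at (413,186), (597,110), (645,228) and (467,303), the tell-tale at about x=380 and the lever tip at (490,252).

```bash
python3 - <<'E'
from h import *
f=lambda u,v,z:ray('top0',190+u/3.478,160+v/3.478,z)
cs=[f(*p,.054) for p in[(413,186),(597,110),(645,228),(467,303)]]
for c in cs: print(c.round(4))
m=np.mean(cs,0); print('mid',m)
d=(cs[0]+cs[3]-cs[1]-cs[2]); print('along',np.linalg.norm(d)/2, np.degrees(np.arctan2(d[1],d[0])))
print('post',f(581,178,.104), 'levertip',f(490,255,.12))
L=[f(*p,.054) for p in[(40,350),(82,458),(640,93),(695,200)]]
for c in L: print(c.round(4))
d=L[0]+L[1]-L[2]-L[3]; print(np.degrees(np.arctan2(d[1],d[0])),np.linalg.norm(d)/2,np.mean(L,0))
print('cheeks',f(479,226,.077))
t=[f(370,222,.036),f(402,318,.036)];print('tag',t)
print('post scene', ray('scene0',220+510/3.333,190+168/3.333,.104))
print('spanner',[f(*p,.005) for p in((395,430),(500,590))],'carton',f(235,180,.026),f(155,158,.026))
E
```

```text
[0.5893 0.0956 0.054 ]
[ 0.6326 -0.0181  0.054 ]
[ 0.5595 -0.045   0.054 ]
[0.5168 0.0646 0.054 ]
mid [0.57453736 0.0242642  0.054     ]
along 0.11968042499029635 111.07255963988428
post [ 0.58628909 -0.00448179  0.104     ] levertip [0.54150037 0.050331   0.12      ]
[0.4953 0.3262 0.054 ]
[0.4288 0.3016 0.054 ]
[ 0.6423 -0.0447  0.054 ]
[ 0.5757 -0.076   0.054 ]
111.43695200328175 0.402040844111453 [0.53553281 0.12678719 0.054     ]
cheeks [0.56182233 0.05606045 0.077     ]
tag [array([0.5693838 , 0.12330144, 0.036     ]), array([0.50937861, 0.10503118, 0.036     ])]
post scene [ 0.58728139 -0.00720133  0.104     ]
spanner [array([0.44002642, 0.1123108 , 0.005     ]), array([0.33833445, 0.04908726, 0.005     ])] carton [0.59894766 0.20760901 0.026     ] [0.61424464 0.25753505 0.026     ]
```

```bash
python3 - <<'E'
from h import *
from scipy.spatial.transform import Rotation as R
s=r.read_state(); M=R.from_quat(s['eef_rot']).as_matrix(); print(M.round(3)); y=M[:,1]; print('jaw az',np.degrees(np.arctan2(y[1],y[0])))
print('vise',ray('top0',490,255,.12),ray('top0',460,240,.12),ray('top0',345,330,.1))
E
```

```text
[[-0.     0.232 -0.973]
 [ 0.001 -0.973 -0.232]
 [-1.    -0.001  0.   ]]
jaw az -76.6072583885525
vise [ 0.48914454 -0.26607721  0.12      ] [ 0.52080044 -0.20769502  0.12      ] [0.34568176 0.02716981 0.1       ]
```

Call:
drive_tool:
  moves: "0.0276 0.0375 0.01 6.1 0;0.0276 0.0375 0.01 6.1 0;0.0276 0.0375 0.01 6.1 0;0.0276 0.0375 0.01 6.1 0;0.0276 0.0375 0 6.1 0;0.0276 0.0375 0 6.1 0;0.0276 0.0375 0 6.1 0;0.0276 0.0375 0 6.1 0;0.0276 0.0375 0 6.1 0;0.0276 0.0375 0 6.1 0;0.0276 0.0375 0 6.1 0;0.0276 0.0375 0 6.1 0;0.0276 0.0375 0 6.1 0;0.0276 0.0375 0 6.1 0;0.0276 0.0375 0 6.1 0;0.0276 0.0375 0 6.1 0"
  newtons: 12

```text
time: 2.1
ee_pos: [0.587, -0.007, 0.2733]
eef_rot: [0.4, 0.583, -0.4, 0.583]
ft_force: [0.8, -1.1, 1.4]
width: 0.0871
```

Call:
drive_tool:
  moves: "0 0 -0.045 0 0;0 0 -0.045 0 0;0 0 -0.045 0 0;0 0 -0.04 0 0;0 0 -0.02 0 0;0 0 -0.003 0 0"

```text
time: 2.85
ee_pos: [0.586, -0.008, 0.0748]
eef_rot: [0.4, 0.583, -0.401, 0.582]
ft_force: [0.8, 0.6, -0.0]
width: 0.0867
```

```bash
python3 - <<'E'
from h import *
snap('scene','s1'); crop('s1',260,150,460,300,'s1c')
snap('top','t1'); crop('t1',190,160,420,330,'t1c')
E
```

```text
scale 4.0
scale 3.4782608695652173
```

View pics/s1c.png

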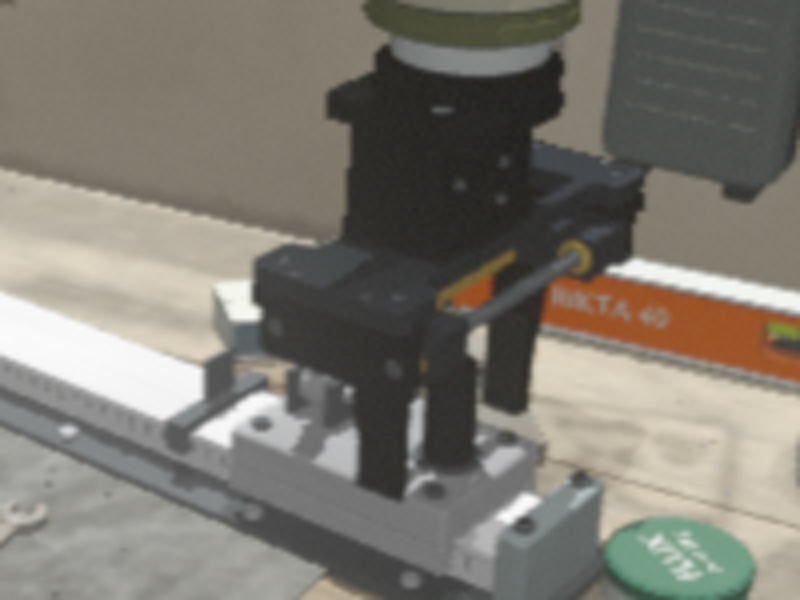

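View pics/t1c.png

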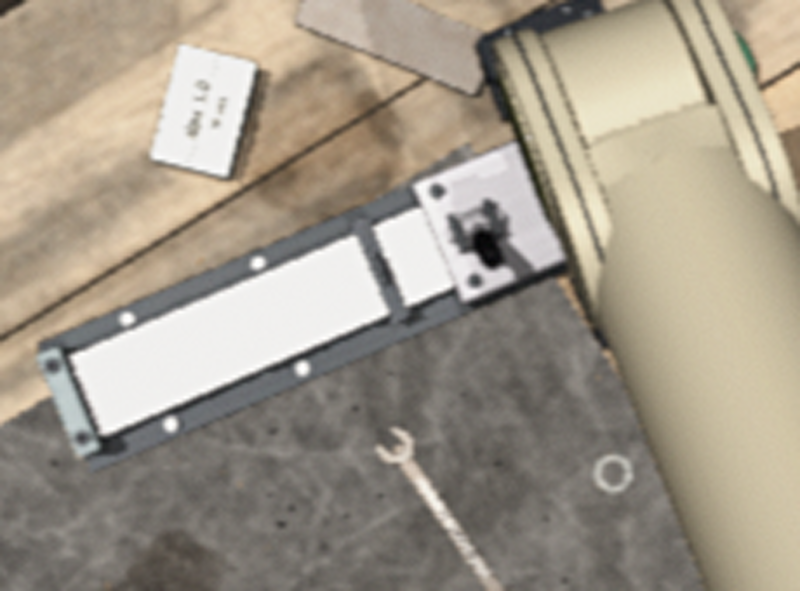

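The fingers straddle the post cleanly, and the lever and tell-tale are clear of the gripper. Closing now.

Call:
drive_tool:
  moves: "0 0 0 0 1;0 0 0 0 1;0 0 0 0 1;0 0 0 0 1;0 0 0 0 1;0 0 0 0 1"
  newtons: 12

```text
time: 3.7
ee_pos: [0.5871, -0.0077, 0.0757]
eef_rot: [0.401, 0.582, -0.4, 0.583]
ft_force: [18.6, 5.5, -14.6]
width: 0.0352
```

```bash
python3 - <<'E'
from h import *
c=snap('scene','s2'); crop('s2',310,200,430,290,'s2c'); s=r.read_state()
for k in('time','ee_pos','ft_force','torque','width'): print(k,s[k])
E
```

```text
scale 6.666666666666667
time 3.75
ee_pos [ 0.58881975 -0.00699735  0.0759386 ]
ft_force [ 22.99330361   6.43387084 -16.83231713]
torque [ 1.32421515 -4.97090117 -0.10250935]
width 0.0316346955619012
```

View pics/s2c.png

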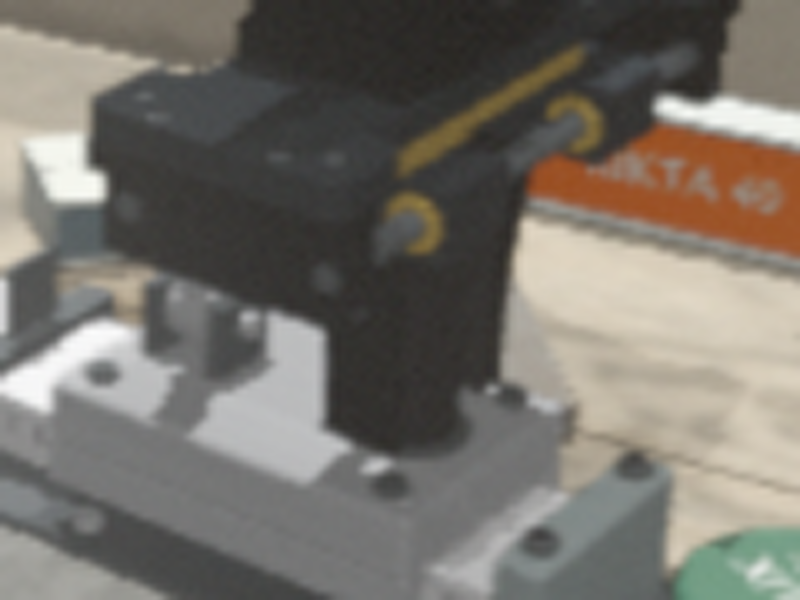

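Call:
drive_tool:
  moves: "0.0025 0.001 0 0 1;0.0015 0.0006 0 0 1;0 0 0 0 1;0 0 0 0 1"

```text
time: 4.25
ee_pos: [0.5925, -0.0055, 0.0759]
eef_rot: [0.402, 0.582, -0.399, 0.584]
ft_force: [10.7, 2.7, -6.1]
width: 0.0239
```

Call:
drive_tool:
  moves: "0.0015 0.0006 0 0 1;0 0 0 0 1"

```text
time: 4.5
ee_pos: [0.5925, -0.0055, 0.0759]
eef_rot: [0.401, 0.582, -0.4, 0.583]
ft_force: [2.6, 1.2, -0.6]
width: 0.0237
```

Call:
drive_tool:
  moves: "-0.0009 0.0023 0 0 1;-0.0018 0.0047 0 0 1;-0.0018 0.0047 0 0 1;-0.0018 0.0047 0 0 1;-0.0018 0.0047 0 0 1;-0.0018 0.0047 0 0 1;0 0 0 0 1"

```text
time: 5.38
ee_pos: [0.5823, 0.0204, 0.0759]
eef_rot: [0.401, 0.583, -0.4, 0.583]
ft_force: [3.6, 2.0, 0.2]
width: 0.0234
```

Call:
drive_tool:
  moves: "-0.0018 0.0047 0 0 1;-0.0018 0.0047 0 0 1;-0.0018 0.0047 0 0 1;-0.0018 0.0047 0 0 1;-0.0018 0.0047 0 0 1;-0.0018 0.0047 0 0 1"

```text
time: 6.12
ee_pos: [0.5718, 0.0473, 0.0759]
eef_rot: [0.401, 0.582, -0.401, 0.583]
ft_force: [4.6, -2.3, 1.8]
width: 0.024
```

```bash
python3 - <<'E'
from h import *
snap('top','t3'); crop('t3',190,160,420,330,'t3c'); s=r.read_state()
for k in('time','ee_pos','ft_force','torque','width'): print(k,s[k])
E
```

```text
scale 3.4782608695652173
time 6.175
ee_pos [0.57136037 0.04827565 0.07586375]
ft_force [ 3.72167349 -1.79109992  1.59919707]
torque [-0.25355767 -1.00413279 -0.03106809]
width 0.023966121608357763
```

View pics/t3c.png

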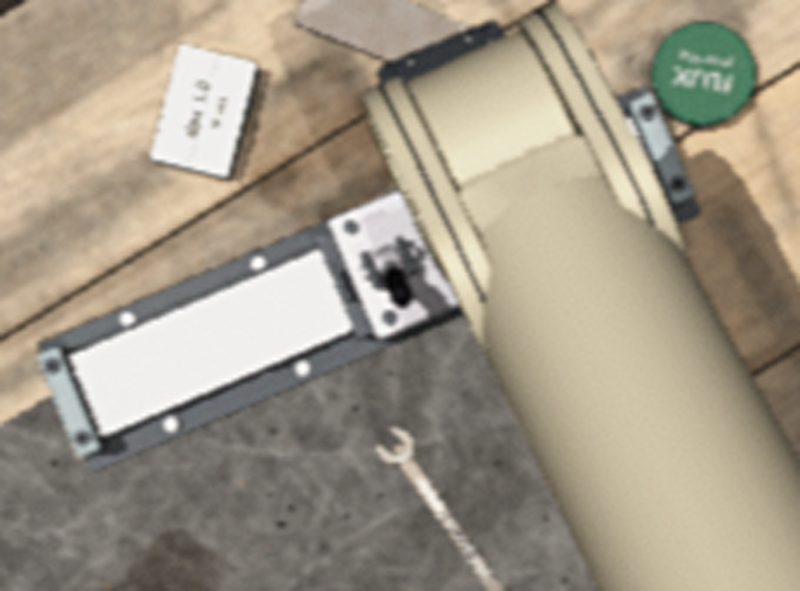

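Call:
drive_tool:
  moves: "-0.0018 0.0047 0 0 1;-0.0018 0.0047 0 0 1;-0.0018 0.0047 0 0 1;-0.0011 0.0028 0 0 1;-0.0007 0.0019 0 0 1"

```text
time: 6.8
ee_pos: [0.5639, 0.0672, 0.0758]
eef_rot: [0.4, 0.583, -0.4, 0.583]
ft_force: [2.7, -3.0, 6.4]
width: 0.0235
```

Call:
drive_tool:
  moves: "-0.0011 0.0028 0.0008 0 1;-0.0011 0.0028 0 0 1"

```text
time: 7.05
ee_pos: [0.5617, 0.0728, 0.0759]
eef_rot: [0.401, 0.583, -0.4, 0.583]
ft_force: [6.2, -1.1, -3.2]
width: 0.0236
```

Call:
drive_tool:
  moves: "-0.0011 0.0028 0 0 1"

```text
time: 7.18
ee_pos: [0.5606, 0.0756, 0.0759]
eef_rot: [0.401, 0.583, -0.4, 0.583]
ft_force: [5.7, -2.3, -2.4]
width: 0.0237
```

Call:
drive_tool:
  moves: "-0.0007 0.0019 0 0 1"

```text
time: 7.3
ee_pos: [0.5598, 0.0776, 0.0759]
eef_rot: [0.401, 0.583, -0.4, 0.583]
ft_force: [5.5, -1.0, -1.8]
width: 0.0237
```

Call:
drive_tool:
  moves: "-0.0010 0.0028 0 0 1"

```text
time: 7.42
ee_pos: [0.5593, 0.0787, 0.0759]
eef_rot: [0.4, 0.582, -0.401, 0.583]
ft_force: [8.5, -10.2, -2.4]
width: 0.0235
```

Call:
drive_tool:
  moves: "0 0 0 0 1"

```text
time: 7.55
ee_pos: [0.5593, 0.0788, 0.0759]
eef_rot: [0.401, 0.582, -0.401, 0.583]
ft_force: [6.1, -6.6, -2.0]
width: 0.0233
```

```bash
python3 - <<'E'
from h import *
snap('top','t4'); crop('t4',190,160,420,330,'t4c'); s=r.read_state()
for k in('time','ee_pos','ft_force','torque','width'): print(k,s[k])
E
```

```text
scale 3.4782608695652173
time 7.6
ee_pos [0.559344   0.07875849 0.07591189]
ft_force [ 7.20912041 -6.24483971 -2.07194849]
torque [-1.22040724 -1.75992575  0.02713604]
width 0.02364668566909799
```

View pics/t4c.png

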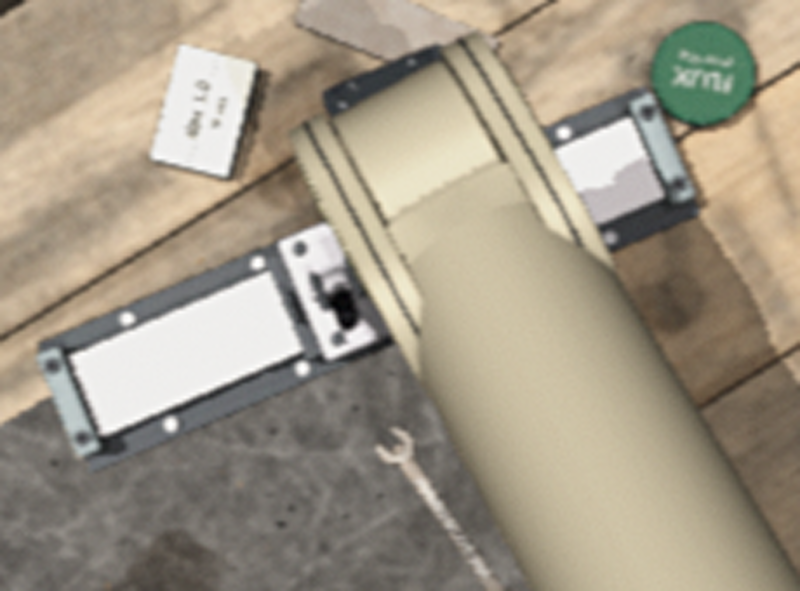

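Clear bind: resistance along the rail jumped from 3–4 N to about 12 N and the saddle stalled. I'll nudge it 0.8 mm to confirm, well below a forced push.

Call:
drive_tool:
  moves: "-0.0003 0.0008 0 0 1"

```text
time: 7.72
ee_pos: [0.5593, 0.0788, 0.0759]
eef_rot: [0.401, 0.582, -0.401, 0.583]
ft_force: [8.5, -9.0, -2.9]
width: 0.0234
```

Call:
drive_tool:
  moves: "0.0008 -0.0021 0 0 1;0.0016 -0.0041 0 0 1;0.0016 -0.0041 0 0 1;0.0016 -0.0041 0 0 1;0.0016 -0.0041 0 0 1;0.0008 -0.0021 0 0 1;0 0 0 0 1"

```text
time: 8.6
ee_pos: [0.5663, 0.0611, 0.0759]
eef_rot: [0.401, 0.583, -0.4, 0.582]
ft_force: [4.0, 2.5, -3.7]
width: 0.0238
```

Call:
drive_tool:
  moves: "0.0004 -0.0011 0 0 1;0 0 0 0 1"

```text
time: 8.85
ee_pos: [0.5666, 0.0603, 0.0759]
eef_rot: [0.4, 0.583, -0.4, 0.582]
ft_force: [4.7, 3.1, -3.9]
width: 0.0238
```

Call:
drive_tool:
  moves: "0 0 0 0 0.4;0 0 0 0 0.4;0 0 0 0 0.4;0 0 0.005 0 0.4;0 0 0.02 0 0.4;0 0 0.04 0 0.4;0 0 0.04 0 0.4"

```text
time: 9.72
ee_pos: [0.5671, 0.0594, 0.184]
eef_rot: [0.401, 0.583, -0.4, 0.583]
ft_force: [1.0, -0.6, -0.3]
width: 0.0522
```

Call:
drive_tool:
  moves: "-0.0279 0.0146 0 0 1;-0.0279 0.0146 0 0 1;-0.0279 0.0146 0 0 1;0 0 0 0 1;0 0 0 0 1"

```text
time: 10.35
ee_pos: [0.4842, 0.1027, 0.1824]
eef_rot: [0.401, 0.582, -0.4, 0.583]
ft_force: [0.2, 0.4, -0.6]
width: 0.0097
```

```bash
python3 - <<'E'
from h import *
snap('scene','s5'); crop('s5',230,170,430,320,'s5c')
snap('top','t5'); crop('t5',190,160,420,330,'t5c'); s=r.read_state()
for k in('time','ee_pos','ft_force','width'): print(k,s[k])
E
```

```text
scale 4.0
scale 3.4782608695652173
time 10.45
ee_pos [0.48415991 0.10251609 0.18182671]
ft_force [ 0.65832578 -0.7013936   0.02119874]
width 0.004235903193501481
```

View pics/s5c.png

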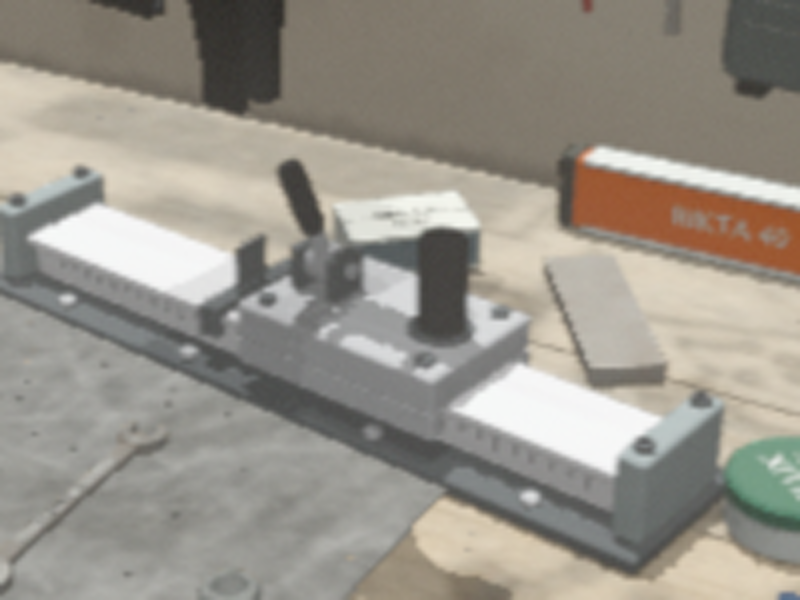

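View pics/t5c.png

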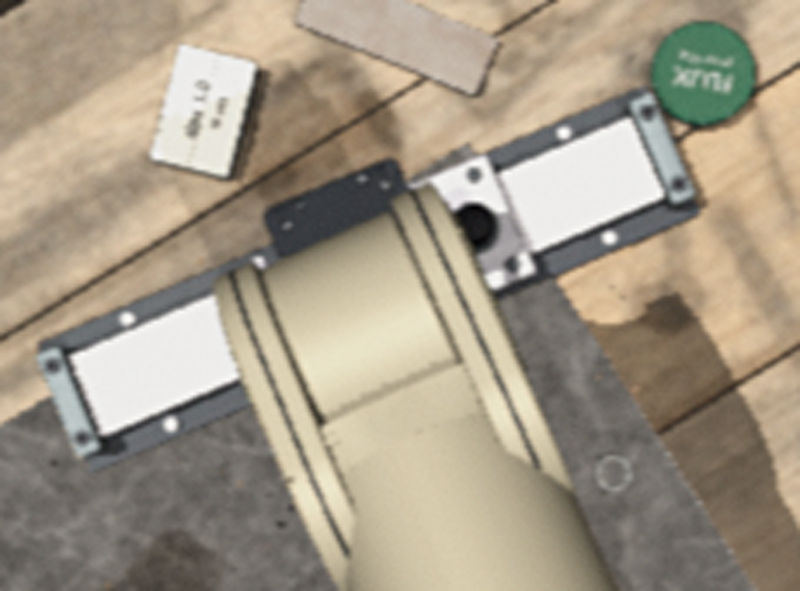

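```bash
python3 - <<'E'
from h import *
a=np.radians(111.3); ys=np.array([np.cos(a),np.sin(a),0]); xs=np.array([np.sin(a),-np.cos(a),0]); z=np.array([0,0,1])
post=np.array([.5666,.0603,0]); piv=post+.07*ys+.068*z
f=lambda p:((np.array(proj('s5',p))-[230,170])*4).round(1)
print('post top',f(post+.104*z))
print('piv',f(piv),piv)
for d in(25,18): t=np.radians(d); print(d,'tip',f(piv+.066*(np.cos(t)*z-np.sin(t)*xs)))
print('front top corners',f(post+.095*ys+.054*z-.04*xs),f(post+.095*ys+.054*z+.04*xs))
print('tag',f(post+.115*ys+.034*z-.034*xs),f(post+.115*ys+.064*z))
E
```

```text
post top [449.2 232.7]
piv [332.6 259.3] [0.54117241 0.12551839 0.068     ]
25 tip [293.  165.3]
18 tip [303.5 154.4]
front top corners [240.4 299.3] [345.3 242.4]
tag [220.1 318.3] [264.1 240.9]
```

Call:
drive_tool:
  moves: "0 0 -0.03 0 1;0 0 -0.03 0 1;0 0 -0.023 0 1;0 0 0 0 1"

```text
time: 10.95
ee_pos: [0.4827, 0.1026, 0.0971]
eef_rot: [0.4, 0.584, -0.401, 0.582]
ft_force: [0.2, -0.3, 0.3]
width: 0.0007
```

Call:
drive_tool:
  moves: "0.0047 0.0018 0.002 0 1;0.0047 0.0018 0 0 1;0.0047 0.0018 0 0 1;0.0047 0.0018 0 0 1;0.0047 0.0018 0 0 1;0.0047 0.0018 0 0 1;0.0047 0.0018 0 0 1;0.0047 0.0018 0 0 1"

```text
time: 11.95
ee_pos: [0.5214, 0.1176, 0.1004]
eef_rot: [0.401, 0.583, -0.4, 0.583]
ft_force: [-0.3, -0.7, 1.3]
width: 0.0002
```

```bash
python3 - <<'E'
from h import *
snap('scene','s6'); crop('s6',230,170,430,320,'s6c')
E
```

```text
scale 4.0
```

View pics/s6c.png

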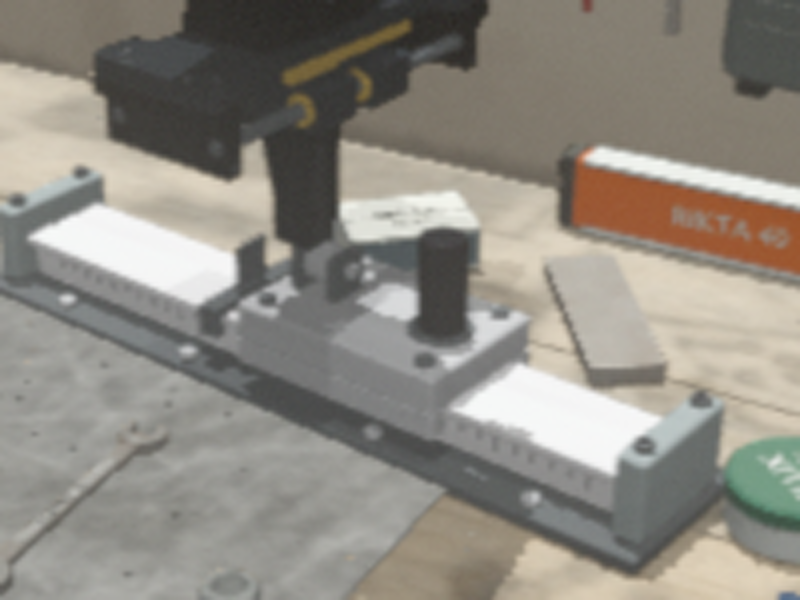

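Call:
drive_tool:
  moves: "0.0047 0.0018 0 0 1;0.0047 0.0018 0 0 1;0.0047 0.0018 0 0 1;0.0028 0.0011 0 0 1"

```text
time: 12.5
ee_pos: [0.5377, 0.1238, 0.1]
eef_rot: [0.4, 0.583, -0.401, 0.582]
ft_force: [-2.5, -0.3, -0.1]
width: 0.0005
```

Call:
drive_tool:
  moves: "0.0019 0.0007 0 0 1;0.0019 0.0007 0 0 1"

```text
time: 12.75
ee_pos: [0.5416, 0.1252, 0.1002]
eef_rot: [0.4, 0.583, -0.401, 0.583]
ft_force: [-2.3, -1.2, -0.2]
width: 0.0003
```

Call:
drive_tool:
  moves: "0.0019 0.0007 0 0 1"

```text
time: 12.88
ee_pos: [0.5438, 0.126, 0.1004]
eef_rot: [0.401, 0.583, -0.401, 0.583]
ft_force: [-2.5, -0.6, 0.4]
width: 0.0004
```

Call:
drive_tool:
  moves: "0.0019 0.0007 0 0 1;0.0019 0.0007 0 0 1"

```text
time: 13.12
ee_pos: [0.5473, 0.1273, 0.1002]
eef_rot: [0.4, 0.583, -0.401, 0.583]
ft_force: [-3.5, -0.7, -1.6]
width: 0.0005
```

Call:
drive_tool:
  moves: "0.0019 0.0007 0 0 1"

```text
time: 13.25
ee_pos: [0.5492, 0.128, 0.1002]
eef_rot: [0.4, 0.583, -0.401, 0.583]
ft_force: [-2.9, -0.6, -1.8]
width: 0.0004
```

Call:
drive_tool:
  moves: "0.0019 0.0007 0 0 1"

```text
time: 13.38
ee_pos: [0.5513, 0.1288, 0.1003]
eef_rot: [0.401, 0.583, -0.401, 0.583]
ft_force: [-2.5, -2.1, -0.7]
width: 0.0004
```

```bash
python3 - <<'E'
from h import *
snap('scene','s7'); crop('s7',270,180,390,270,'s7c')
E
```

```text
scale 6.666666666666667
```

View pics/s7c.png

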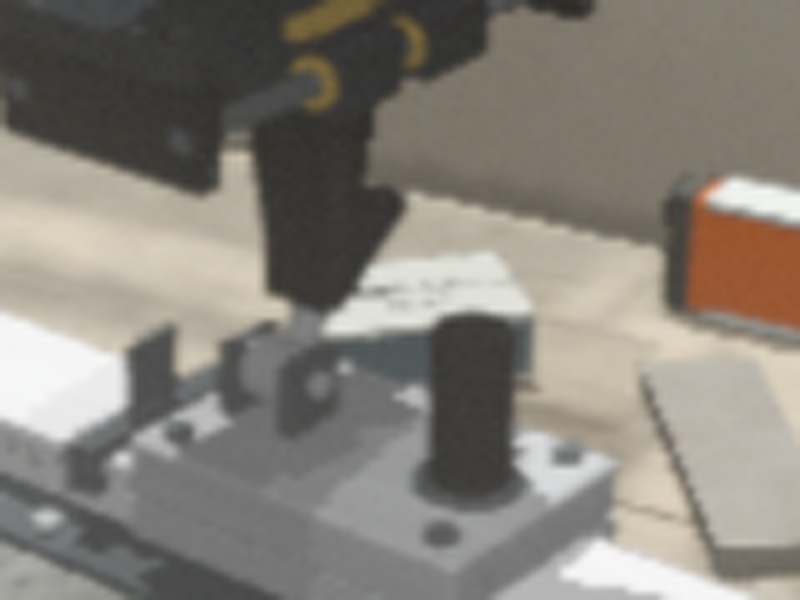

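The lever is past upright, at roughly 35–40° over on the +x side. I'll keep pushing to its stop.

Call:
drive_tool:
  moves: "0.0019 0.0007 0 0 1;0.0019 0.0007 0 0 1"

```text
time: 13.68
ee_pos: [0.5535, 0.1296, 0.1]
eef_rot: [0.399, 0.583, -0.402, 0.582]
ft_force: [-13.6, -4.8, 5.7]
width: 0.0006
```

Call:
drive_tool:
  moves: "0.0019 0.0007 0 0 1"

```text
time: 13.8
ee_pos: [0.554, 0.1299, 0.0996]
eef_rot: [0.398, 0.584, -0.403, 0.581]
ft_force: [-20.6, -6.9, 9.5]
width: 0.0005
```

Call:
drive_tool:
  moves: "0.0019 0.0007 0 0 1"

```text
time: 13.92
ee_pos: [0.5545, 0.13, 0.0993]
eef_rot: [0.397, 0.585, -0.404, 0.581]
ft_force: [-27.5, -9.1, 15.1]
width: 0.0006
```

Call:
drive_tool:
  moves: "-0.0076 -0.003 0 0 1;-0.0093 -0.0036 0 0 1;-0.0093 -0.0036 0.01 0 1;-0.0093 -0.0036 0.03 0 1;-0.0186 -0.0073 0.04 0 1;-0.03 -0.04 0.04 0 1;-0.02 -0.05 0.03 0 1;0 -0.055 0 0 1;0 -0.055 0 0 1;0 -0.055 0 0 1;0 -0.04 0 0 1"

```text
time: 15.3
ee_pos: [0.455, -0.186, 0.2503]
eef_rot: [0.401, 0.582, -0.401, 0.583]
ft_force: [-0.4, 1.3, 0.4]
width: 0.0003
```

```bash
python3 - <<'E'
from h import *
snap('scene','s8'); crop('s8',230,170,430,320,'s8c')
snap('top','t8'); crop('t8',190,160,420,330,'t8c'); s=r.read_state()
for k in('time','ee_pos','ft_force','width'): print(k,s[k])
E
```

```text
scale 4.0
scale 3.4782608695652173
time 15.4
ee_pos [ 0.45449572 -0.18812698  0.2498191 ]
ft_force [-0.03987143  0.99563119  0.21847281]
width 0.00028462333408352735
```

View pics/s8c.png

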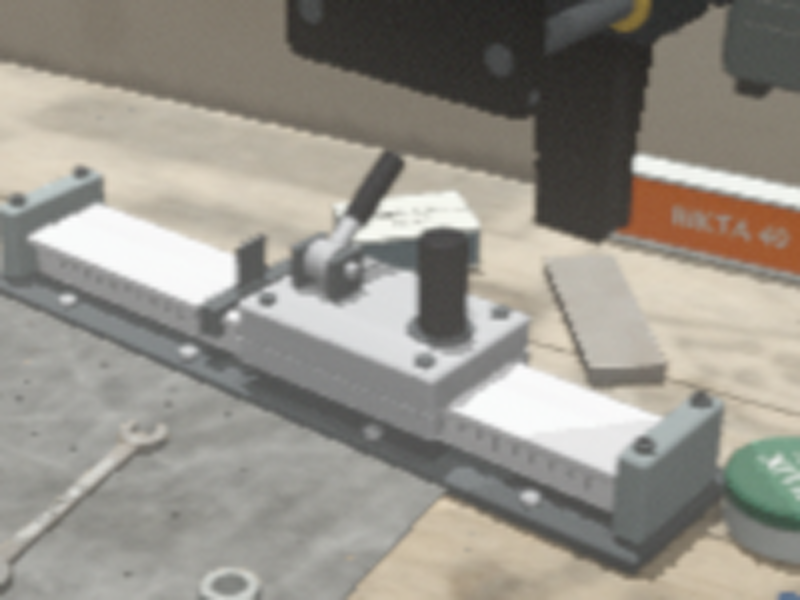

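View pics/t8c.png

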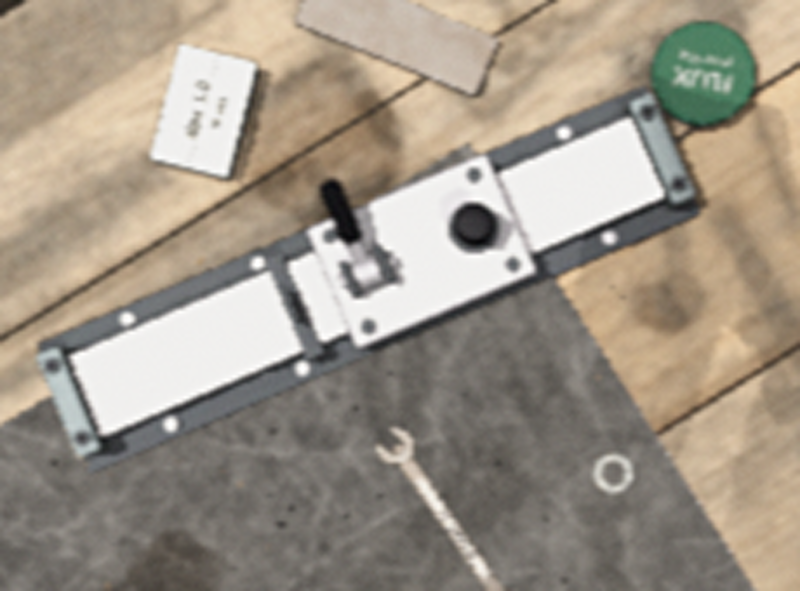

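The lever is now over to the +x side, with its tip at (395,158) in the scene crop and (330,187) in the top crop. The tell-tale stands clear of the saddle, and the bystanders are unmoved. I'll check the angle and gap numerically.

```bash
python3 - <<'E'
from h import *
a=np.radians(111.3); ys=np.array([np.cos(a),np.sin(a),0]); xs=np.array([np.sin(a),-np.cos(a),0]); z=np.array([0,0,1])
f=lambda u,v,zz:ray('t8',190+u/3.478,160+v/3.478,zz)
post=f(474,224,.104); print('post',post)
post[2]=0; piv=post+.07*ys+.068*z
for d in(40,45,50,55,60):
    t=np.radians(d); p=piv+.066*(np.cos(t)*z+np.sin(t)*xs)
    print(d,((np.array(proj('s8',p))-[230,170])*4).round(1),((np.array(proj('t8',p))-[190,160])*3.478).round(1))
print('pivproj',((np.array(proj('s8',piv))-[230,170])*4).round(1),((np.array(proj('t8',piv))-[190,160])*3.478).round(1))
fr=[f(313,228,.054),f(356,345,.054)]; fm=np.mean(fr,0)
print('front rel post',(fm-post)@ys)
crop('t8',255,210,315,270,'t8d')
E
```

```text
post [0.56100729 0.05906212 0.104     ]
40 [378.5 140.4] [334.7 201.8]
45 [383.9 145. ] [332.3 195.8]
50 [388.7 150.5] [330.2 190.3]
55 [393.  156.8] [328.5 185.6]
60 [396.7 163.7] [327.  181.5]
pivproj [323.7 262.8] [367.2 273.7]
front rel post 0.09177491384459442
scale 10.0
```

View pics/t8d.png

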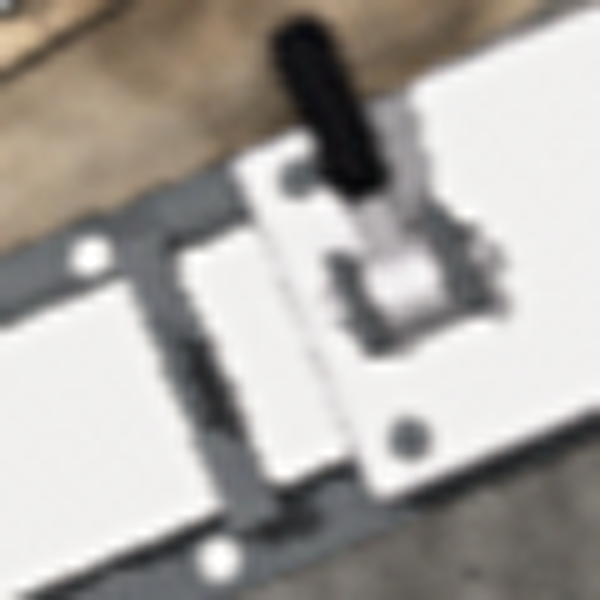

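```bash
python3 - <<'E'
from h import *
a=np.radians(111.3); ys=np.array([np.cos(a),np.sin(a),0])
g=lambda u,v,z:ray('t8',255+u/10,210+v/10,z)
t=np.mean([g(180,260,.036)@ys,g(270,480,.036)@ys]); s=np.mean([g(238,165,.054)@ys,g(375,495,.054)@ys]); print(t,s,t-s)
# pre-retreat t4 tell-tale back unavailable; bystanders diff
import cv2
A=cv2.imread('pics/top0.png').astype(int);B=cv2.imread('pics/t8.png').astype(int)
for n,(x0,y0,x1,y1) in dict(carton=(228,168,268,215),offcut=(270,145,335,190),tin=(374,162,410,198),nut=(355,285,376,305),spanner=(295,280,345,342)).items(): print(n,abs(A-B)[y0:y1,x0:x1].mean().round(2))
E
```

```text
-0.03518264391746756 -0.055439263516794714 0.020256619599327154
carton 1.01
offcut 1.28
tin 6.35
nut 5.88
spanner 2.38
```

```bash
python3 - <<'E'
from h import *
print(ticket.close_job())
E
```

```text
the job is handed in; nothing more can be done
None
```

The job is done and handed in at about 15.4 s: the tell-tale marks the bind, the saddle is drawn back and the clamp is over. I gripped the knob post at 12 N and pushed along the rail with the tell-tale ahead.

- **Bind:** Resistance while running was 3–4 N. It jumped to about 12.6 N and the saddle stalled. A further 0.8 mm nudge raised the force to 11.4 N with no movement. That is about 8–9 N above the drag, or roughly 1 mm of wedging, so a clear bind that was not forced.
- **Draw-back:** I drew the saddle back 19.9 mm by the tool reading. The last picture shows a gap of about 20.3 mm to the tell-tale, which the fingers never went near.
- **Clamp:** I pushed the lever over with closed fingers until the force rose to about 29 N at the stop. Both cameras put it at about 55° on the far side.
- **Tools round the slide:** All look unmoved, and nothing went near them. The before/after picture difference was a little larger at the tin and the nut. I took that for the arm's shadow and did not check further.

**What disagreed:**
- My first camera estimate of the post was about 5 mm off across the rail, so one finger touched early and pressed with about 24 N. I re-centred the gripper before pushing.
- In the last top view the post and saddle front came out 3–5 mm from the tool reading. That is more than the stated 2 mm calibration.

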